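# Fit the dial, click the lock open, pull out the shackle and present it

### The job

Open the blue combination lock on the bench: seat the loose black dial squarely on the lock's brass drive tang, right down on the case, then use the dial to turn the spindle clockwise, feeling the clicks, until its white line points at the yellow index marks. Leave the dial on, pull the steel shackle straight up out of the lock and finish while still holding it in the gripper, upright and still, about 20 cm above where it sat. Leave the other things on the bench where they are.

Things in the scene. Friction and masses are not known exactly. Their poses are not given: they have to be found in the camera images.
- index (a point): On the top face of the blue lock case (190 x 116 mm, fixed), on the dial axis, 48 mm above the bench. +x points level from dial to shackle, z up. The case reaches 58 mm toward -x, 132 mm toward +x (a hasp strap to 143 mm) and 58 mm to either side. Two yellow index marks lie along +x and -x, 30 to 42 mm from this point; thin white ticks stand at the other clicks.
- spindle_tip (a point): Centre of the top of the brass drive tang, on the spindle axis, 12.5 mm above the case's top face. The tang is 26 mm long along this point's x axis and 6 mm thick along y, with a rounded top; it turns with the spindle. z is up.
- spindle (a joint): Angle (rad, anticlockwise from above) from x of index to the tang's x axis. Spring clicks hold it at 0, 0.45, 0.9 and 1.35; it starts at or near one of the last three; turn clockwise to 0. It takes about 0.15 N m to pass one; stops at -0.4 and 1.45. The shackle comes free only within about 0.15 of 0; elsewhere it lifts just 4 mm.
- dial_grip (a point): Grip point of the loose black dial (70 g), inside its wing, 36 mm above the dial's underside. The dial is a disc 52 mm across, 16 mm thick, with an upright wing 46 mm long along this point's x axis, 12 mm thick along y, from 16 to 50 mm above the underside, a white line along its top. It starts standing on the bench, wing up. Seated, this point is 84 mm above the bench.
- dial_slot (a point): Centre of the dial's underside, same axes as dial_grip. Here opens a slot 32 mm long (along x, under the wing's white line), 9 mm wide and 14.6 mm deep that fits over the tang either way round, with about 0.12 rad of play each way; seated, the underside lies on the case's top face.
- shackle_crown (a point): Middle of the crown of the loose steel shackle (about 120 g, round bar 10 mm thick). Starts 95 mm above the bench, 85 mm from the dial axis toward +x of index. The crown runs along this point's x axis (parallel to x of index), straight for 24 mm; legs 50 mm apart between centres; z up. The legs go 30 and 22 mm into the case; the one nearer the dial ends in a hook.
- tin: Open green tin, 75 mm across and 94 mm high, a bystander; origin at its underside.
- wood_block: Offcut of pine, 60 x 120 x 34 mm, a bystander; origin at its underside.
- bit_case: Dark green steel drill-bit case, 106 x 162 x 45 mm, a bystander; origin at its underside.
- nut: Steel nut, 28 x 32 x 13 mm, a bystander; origin at its underside.
Not all that is in view belongs to the job. What is shaped like the part that bears dial_grip but orange, pink or purple is not meant.

How it is judged:
By the outcome, as a careful person would: the job done as asked, in the order asked, and still so for the second after the job is handed in, while the arm keeps its last pose, push and grip.
It also fails if it takes over 45 s, if anything falls off the work surface, if the arm or the gripper's body presses on something with over 40 N, if the wrist force passes 120 N, or if a joint passes its speed limit or range.

### The arm

A 6-joint arm with a two-finger parallel gripper is mounted at the origin on a cart in front of the work surface, level with it; the furniture and walls round the work are solid. World frame = base frame: x ahead of the robot, y to its left, z up, the work surface at z = 0. Lengths are in mm, angles in rad, forces in N, time in s.
With the tool pointing down it reaches from about 275 to 750 mm from the base axis. Payload 10.2 kg.
Tool frame: the origin (TCP) lies midway between the tips of the shut fingers; the grasp point (between the pads) lies 19 mm behind it; z points along the fingers, y is the line along which they close (so a half turn about z gives the same grasp; the last joint's range is limited). The gripper opens to 85 mm and grips with 20 to 120 N. Pads are 22 mm wide; open, the fingers measure 114 mm over their backs; the gripper's body (76 mm by 85 mm) begins 54 mm behind the grasp point. The pads swing forward as they close: fully open they stand 13 mm farther back than shut.
Start: joints at [1.016, 0.313, 1.498, -0, 1.331, -0.223], TCP at [171.029, 496.367, 231.294] pointing down, gripper open.
Joint ranges: [-2.94, 2.94], [-0.97, 2.17], [0.19, 2.56], [-1.23, 4.37], [0.02, 3.11], [-2.88, 2.88]. Speed limits (rad/s): [2.39, 2.39, 3.01, 3.14, 3.14, 3.14].

### API

Orientations are given as a rotation vector (axis times angle).
In Python, from cell import read_state, vision, job gives the robot as it stands.
- The arm moves only by the tool drive_tool, never from a script. Its argument "steps" is a list that holds one entry, the list of rows, each a list of 6 numbers: the shift along the tool's x, y, z in m, then the turn, a rotation vector about the tool's x, y, z in rad. A call has 1 to 5 rows; each row shifts and turns the commanded pose from where the row before left it, along the tool's axes as they then stand; what a row does not reach is not made up. A row lasts 1/12 s, in which the tool goes at most 41.7 mm and 7.16 degrees, less where a joint would pass 70% of its speed; a pose out of reach is approached as far as the arm can. A call with a gripper value outside its range is refused whole. "fingers" is the closure, from -1 (fully open) to 1 (shut), set as the call begins (left out, the last holds). The fingers move at their own pace and stop on an object; the grip force is fixed at half the most. Time passes only in rows, so rows that do not move let the fingers close. It gives the time, the measured TCP pose, the force, the opening and the grip force at its end, in the units of the state.
- read_state(): the state, without advancing time (a new reading comes with each control period).
- vision.camera(name): name is "side" or "top" or "wrist"; returns the picture (400x640x3 uint8, blue, green, red); there is no depth.
- vision.camera_info(name): a dict with "vertical_fov" (degrees; the focal length in pixels is half the picture's height over the tangent of half this angle, whatever the lens; pixels are square), "cx", "cy" (the principal point, pixels), "camera_from_world" (4x4, takes a point from world to camera coordinates). Camera axes: x right, y down, z forward; pixel columns grow to the right and rows downward; lengths in mm; the calibration is good to about 2 mm. A picture is of the moment at which its call begins: read the wrist's pose just before it. camera_info takes no time and is no camera call; for the wrist camera it gives the pose at the moment of the call.
- job.hand_in(): hands the job in; it is judged then, once.
The state is a dict: "t": time; "joint_positions": joint angles; "dq": joint speeds; "joint_efforts": joint torques, N m; "ee_pos": TCP position; "orientation": TCP orientation; "ft_force": force on the tool from outside, world axes, zero at the start; "moment": the same for the moment, N m; "grip_width": finger opening in mm; "grip_force": force on a finger pad.
Only numpy, scipy, OpenCV 4.12 (cv2) and the standard library are available. Lean on these libraries where they do the work, as an engineer would, in place of code of your own. Each camera call takes 0.05 s, during which the arm holds its last target. There are 200 camera calls.

## Working session

There is one attempt and no reset: what is moved stays moved. The work goes in short steps, Python scripts to look and compute and a tool call to move; the robot and the scene stay as the last step left them, time stands still between calls to the robot, and variables do not carry over. Pictures are saved under pics/ and viewed, at most 10 in all, crops included, and the job is handed in when it is done.

Besides the shell and the picture viewer there is one more tool, called after "Emit:" as name(argument=value, ...), one argument or row to a line, values as JSON. drive_tool: Moves the arm, as the interface text tells. Its arguments: {"type":"object","properties":{"steps":{"type":"array"},"fingers":{"type":"number"}},"required":["steps"]}

```bash
ls; mkdir -p pics
python3 - <<'E'
from cell import read_state, vision, job
import cv2,numpy as np
s=read_state();print(s)
for n in ("side","top","wrist"):
    im=vision.camera(n);cv2.imwrite(f"pics/{n}0.png",im)
    i=vision.camera_info(n);print(n,{k:(np.round(v,3).tolist() if hasattr(v,'shape') else v) for k,v in i.items()})
E
```

```text
pics
{'t': 0.0, 'joint_positions': array([ 1.01560210e+00,  3.13453402e-01,  1.49842419e+00, -2.07059947e-05,
        1.33103363e+00, -2.23394534e-01]), 'dq': array([-0.00207271, -0.00191435, -0.00174923, -0.00141788, -0.00182566,
       -0.00093527]), 'joint_efforts': array([-1.67859071e-04, -4.12267470e+01, -2.59742492e+01, -2.01664484e-04,
        4.17350195e-03,  2.45223976e-05]), 'ee_pos': array([170.88858205, 496.13262269, 230.73820064]), 'orientation': array([-5.18714954e-01, -3.09798454e+00,  1.92792490e-03]), 'ft_force': array([-0.50647816, -0.43938498,  0.76332046]), 'moment': array([-0.04149767, -0.02766088,  0.03099059]), 'grip_force': 0.0, 'grip_width': 85.49915579591111}
side {'vertical_fov': 53.563795412393816, 'cx': 320.26581260052393, 'cy': 193.97003313416556, 'camera_from_world': [[0.663, -0.749, -0.005, -321.056], [-0.476, -0.417, -0.774, 332.912], [0.577, 0.516, -0.633, 1028.913], [0.0, 0.0, 0.0, 1.0]]}
top {'vertical_fov': 42.76703736929429, 'cx': 314.8757320004165, 'cy': 196.83543548201564, 'camera_from_world': [[0.024, -1.0, 0.017, -19.78], [-0.994, -0.026, -0.11, 506.692], [0.11, -0.015, -0.994, 1604.188], [0.0, 0.0, 0.0, 1.0]]}
wrist {'vertical_fov': 63.22686578646009, 'cx': 316.3211580298982, 'cy': 200.12022725774347, 'camera_from_world': [[0.326, 0.945, -0.002, -524.105], [0.895, -0.308, 0.324, -41.744], [0.306, -0.107, -0.946, 382.029], [0.0, 0.0, 0.0, 1.0]]}
```

View pics/top0.png

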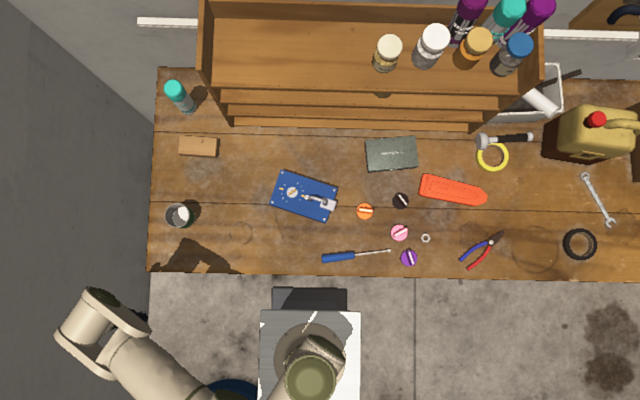

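View pics/side0.png

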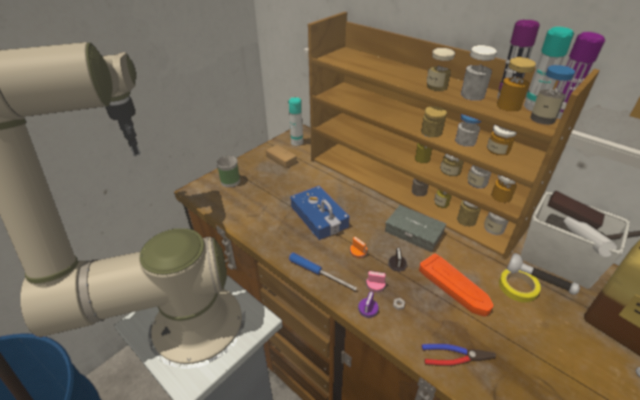

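```bash
cat > h.py <<'E'
from cell import read_state, vision, job
import cv2,numpy as np
from scipy.spatial.transform import Rotation as R
def ray(info,u,v,z):
    f=200/np.tan(np.radians(info["vertical_fov"])/2);M=np.array(info["camera_from_world"])
    d=M[:3,:3].T@np.array([(u-info["cx"])/f,(v-info["cy"])/f,1]);c=-M[:3,:3].T@M[:3,3]
    return c+d*(z-c[2])/d[2]
def proj(info,p):
    f=200/np.tan(np.radians(info["vertical_fov"])/2);M=np.array(info["camera_from_world"])
    q=M[:3,:3]@np.asarray(p,float)+M[:3,3];return np.array([info["cx"]+f*q[0]/q[2],info["cy"]+f*q[1]/q[2]])
E
python3 - <<'E'
from h import *
t=vision.camera_info("top");s=vision.camera_info("side")
for n,u,v,z in [("dial",401,200,25),("spindle",292,192,55),("lock c",305,196,48),("orange",365,211,25),("tin",178,215,47)]:
    p=ray(t,u,v,z);print(n,p.round(1),proj(s,p).round(1))
im=cv2.imread("pics/top0.png")[140:235,262:420];a=cv2.resize(im,None,fx=5,fy=5,interpolation=cv2.INTER_CUBIC)
cv2.imwrite("pics/crop.png",a)
E
```

```text
dial [ 504.2 -283.8   25. ] [397.5 259.5]
spindle [517.5  65.4  55. ] [312.2 198.9]
lock c [506.7  24.3  48. ] [319.2 207.4]
orange [ 465.9 -168.6   25. ] [358.1 247.6]
tin [436.7 420.2  47. ] [226.8 170.6]
```

View pics/crop.png

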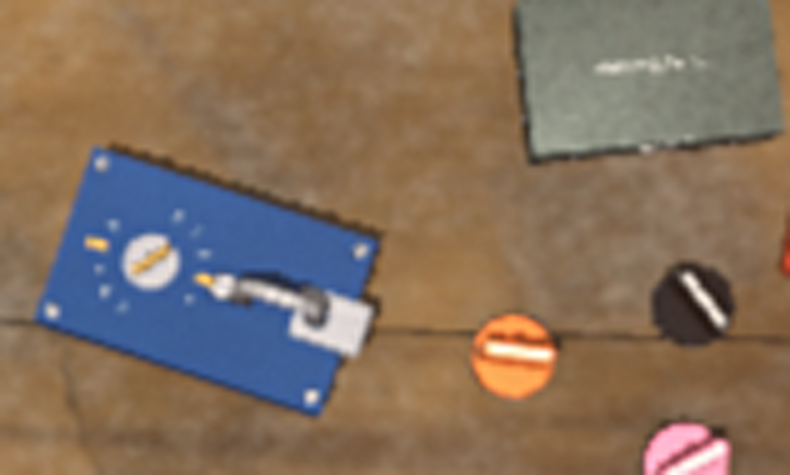

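The top view shows four knobs: black (401,200), orange (365,211), pink (399,233) and purple (409,258). Black at (401,200) is the one meant. The task rules out the other colours, and the black one agrees with side (398,259). The lock is at about (305,196), with its tang at (292,192) on roughly the 0.9 click. I'll look at the lock from close by first, then go to the dial.

```bash
cat >> h.py <<'E'
def down(yaw): # tool z down, tool x at yaw
    c,s=np.cos(yaw),np.sin(yaw);return np.array([[c,s,0],[s,-c,0],[0,0,-1.]])
def pose():
    s=read_state();return np.array(s["ee_pos"]),R.from_rotvec(s["orientation"]).as_matrix()
def yawof(M): return np.arctan2(M[1,0],M[0,0])
def rows(p0,R0,p1,R1,n):
    r=R.from_matrix(R0.T@R1).as_rotvec();out=[]
    for k in range(n):
        Rk=R0@R.from_rotvec(r*k/n).as_matrix()
        out.append((Rk.T@(np.array(p1)-p0)/n/1000).round(4).tolist()+(r/n).round(4).tolist())
    return out
def go(p1,yaw,n):
    p,M=pose();print("at",p.round(1),round(yawof(M),3));o=rows(p,M,p1,down(yaw),n)
    for k in range(0,n,5):print(o[k:k+5])
E
python3 -c "
from h import *
i=vision.camera_info('wrist');M=np.array(i['camera_from_world']);print(-M[:3,:3].T@M[:3,3])
go([500,40,240],2.19,15)"
```

```text
[ 91.57376052 523.45863852 374.13857879]
at [170.9 496.2 230.9] 2.81
[[-0.0306, -0.0216, -0.0006, -0.0001, 0.0, 0.0413], [-0.0315, -0.0203, -0.0006, -0.0001, 0.0, 0.0413], [-0.0323, -0.019, -0.0006, -0.0001, 0.0, 0.0413], [-0.0331, -0.0177, -0.0006, -0.0001, 0.0, 0.0413], [-0.0338, -0.0163, -0.0006, -0.0001, 0.0, 0.0413]]
[[-0.0344, -0.0149, -0.0006, -0.0001, 0.0, 0.0413], [-0.035, -0.0134, -0.0006, -0.0001, 0.0, 0.0413], [-0.0355, -0.012, -0.0006, -0.0001, 0.0, 0.0413], [-0.036, -0.0105, -0.0006, -0.0001, 0.0, 0.0413], [-0.0364, -0.009, -0.0006, -0.0001, 0.0, 0.0413]]
[[-0.0367, -0.0075, -0.0006, -0.0001, 0.0, 0.0413], [-0.037, -0.006, -0.0006, -0.0001, 0.0, 0.0413], [-0.0372, -0.0044, -0.0006, -0.0001, 0.0, 0.0413], [-0.0374, -0.0029, -0.0006, -0.0001, 0.0, 0.0413], [-0.0375, -0.0013, -0.0006, -0.0001, 0.0, 0.0413]]
```

Emit:
drive_tool(
  steps=[
    [[-0.0306, -0.0216, -0.0006, 0, 0, 0.041], [-0.0315, -0.0203, -0.0006, 0, 0, 0.041], [-0.0323, -0.019, -0.0006, 0, 0, 0.041], [-0.0331, -0.0177, -0.0006, 0, 0, 0.041], [-0.0338, -0.0163, -0.0006, 0, 0, 0.041]],
  ],
)

```text
t: 0.57
ee_pos: [281.2, 342.8, 234.2]
orientation: [-0.835, -3.028, 0.0]
ft_force: [0.4, 1.2, 0.9]
grip_width: 85.4
grip_force: 0.0
```

Emit:
drive_tool(
  steps=[
    [[-0.0344, -0.0149, -0.0006, 0, 0, 0.041], [-0.035, -0.0134, -0.0006, 0, 0, 0.041], [-0.0355, -0.012, -0.0006, 0, 0, 0.041], [-0.036, -0.0105, -0.0006, 0, 0, 0.041], [-0.0364, -0.009, -0.0006, 0, 0, 0.041]],
  ],
)

```text
t: 0.98
ee_pos: [391.3, 190.8, 237.3]
orientation: [1.142, 2.927, 0.0]
ft_force: [-0.1, 0.6, 0.5]
grip_width: 85.3
grip_force: 0.0
```

Emit:
drive_tool(
  steps=[
    [[-0.0367, -0.0075, -0.0006, 0, 0, 0.041], [-0.037, -0.006, -0.0006, 0, 0, 0.041], [-0.0372, -0.0044, -0.0006, 0, 0, 0.041], [-0.0374, -0.0029, -0.0006, 0, 0, 0.041], [-0.0375, -0.0013, -0.0006, 0, 0, 0.041]],
  ],
)

```text
t: 1.4
ee_pos: [501.6, 39.1, 240.2]
orientation: [-1.435, -2.794, 0.0]
ft_force: [0.8, 0.6, -0.3]
grip_width: 85.4
grip_force: 0.0
```

Emit:
drive_tool(
  steps=[
    [[0, 0, 0, 0, 0, 0], [0, 0, 0, 0, 0, 0]],
  ],
)

```text
t: 1.57
ee_pos: [501.2, 39.7, 239.7]
orientation: [-1.435, -2.793, 0.001]
ft_force: [0.2, -0.0, -0.0]
grip_width: 85.9
grip_force: 0.0
```

Run:
```python
from h import *
import json
i=vision.camera_info("wrist");im=vision.camera("wrist");cv2.imwrite("pics/w1.png",im)
json.dump({k:np.array(v).tolist() for k,v in i.items()},open("w1.json","w"))
p,M=pose();print(p,yawof(M),read_state()["joint_positions"].round(2));go([504,-284,170],0.64,16)
```

```text
[500.66889974  40.78383144 239.87037961] 2.1941268108379646 [-0.15  0.26  1.55  0.    1.34 -0.78]
at [500.7  40.8 239.9] 2.194
[[-0.0166, -0.0117, 0.0044, -0.0001, -0.0, 0.0971], [-0.0177, -0.01, 0.0044, -0.0001, -0.0, 0.0971], [-0.0185, -0.0083, 0.0044, -0.0001, -0.0, 0.0971], [-0.0193, -0.0064, 0.0044, -0.0001, -0.0, 0.0971], [-0.0198, -0.0045, 0.0044, -0.0001, -0.0, 0.0971]]
[[-0.0201, -0.0026, 0.0044, -0.0001, -0.0, 0.0971], [-0.0203, -0.0006, 0.0044, -0.0001, -0.0, 0.0971], [-0.0203, 0.0014, 0.0044, -0.0001, -0.0, 0.0971], [-0.02, 0.0033, 0.0044, -0.0001, -0.0, 0.0971], [-0.0196, 0.0052, 0.0044, -0.0001, -0.0, 0.0971]]
[[-0.019, 0.0071, 0.0044, -0.0001, -0.0, 0.0971], [-0.0182, 0.0089, 0.0044, -0.0001, -0.0, 0.0971], [-0.0173, 0.0107, 0.0044, -0.0001, -0.0, 0.0971], [-0.0162, 0.0123, 0.0044, -0.0001, -0.0, 0.0971], [-0.0149, 0.0138, 0.0044, -0.0001, -0.0, 0.0971]]
[[-0.0135, 0.0152, 0.0044, -0.0001, -0.0, 0.0971]]
```

View pics/w1.png

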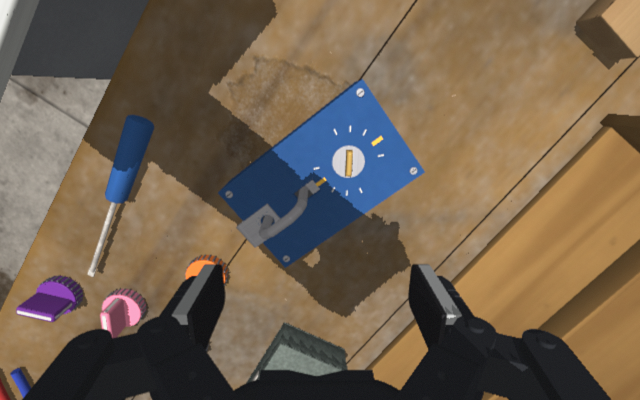

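The wrist view shows the lock with its corners at (362,80), (424,171), (290,267) and (219,191). The tang is at (348,162) and the yellow marks are at (377,141) and (318,185). I'll measure these and move on to the dial.

Run:
```python
from h import *
import json
i=json.load(open("w1.json"));im=cv2.imread("pics/w1.png");hsv=cv2.cvtColor(im,cv2.COLOR_BGR2HSV)
blue=cv2.inRange(hsv,(103,130,40),(118,255,255))
n,l,st,c=cv2.connectedComponentsWithStats(blue[:, 200:440]);k=1+np.argmax(st[1:,4]);m=(l==k).astype(np.uint8)
pts=np.argwhere(m)[:,::-1].astype(np.float32)+[200,0]
W=np.array([ray(i,u,v,48)[:2] for u,v in cv2.convexHull(pts.astype(np.float32))[:,0]],np.float32)
r=cv2.minAreaRect(W);print("case",r,cv2.boxPoints(r).round(1).tolist())
y=cv2.inRange(hsv,(15,120,110),(32,255,255))
y[:130]=0;y[200:]=0;y[:,:305]=0;y[:,395:]=0
n,l,st,c=cv2.connectedComponentsWithStats(y)
for k in range(1,n):
    if st[k,4]<8:continue
    z=60 if abs(c[k][0]-348)<12 else 48
    q=np.argwhere(l==k)[:,::-1];w=np.array([ray(i,u,v,z)[:2] for u,v in q]);d=np.linalg.eigh(np.cov(w.T))[1][:,1]
    print(st[k],c[k].round(1),w.mean(0).round(1),"ang",np.arctan2(d[1],d[0]).round(3),cv2.minAreaRect(w.astype(np.float32)))
```

```text
case ((508.60980224609375, 33.26374816894531), (188.88824462890625, 116.90045928955078), 72.82537078857422) [[424.8999938964844, -39.70000076293945], [536.5999755859375, -74.19999694824219], [592.2999877929688, 106.19999694824219], [480.70001220703125, 140.8000030517578]]
[372 136  11  10  45] [376.8 140.5] [531.4 102.7] ang 1.288 ((531.3949584960938, 102.67636108398438), (11.333026885986328, 3.9940826892852783), 73.5126724243164)
[346 150   6  26 131] [348.5 162.8] [519.4  68.7] ang 2.172 ((519.3486938476562, 68.91947937011719), (5.05628776550293, 25.781280517578125), 37.272281646728516)
[316 178  10   8  38] [320.5 181.5] [510.   33.8] ang 1.253 ((509.9559631347656, 33.79094314575195), (10.973762512207031, 3.727418899536133), 73.48355865478516)
```

Emit:
drive_tool(
  steps=[
    [[-0.0166, -0.0117, 0.0044, 0, 0, 0.097], [-0.0177, -0.01, 0.0044, 0, 0, 0.097], [-0.0185, -0.0083, 0.0044, 0, 0, 0.097], [-0.0193, -0.0064, 0.0044, 0, 0, 0.097], [-0.0198, -0.0045, 0.0044, 0, 0, 0.097]],
  ],
)

```text
t: 2.03
ee_pos: [501.5, -60.1, 218.3]
orientation: [-2.065, -2.368, -0.0]
ft_force: [0.1, -1.2, 0.4]
grip_width: 85.2
grip_force: 0.0
```

Emit:
drive_tool(
  steps=[
    [[-0.0201, -0.0026, 0.0044, 0, 0, 0.097], [-0.0203, -0.0006, 0.0044, 0, 0, 0.097], [-0.0203, 0.0014, 0.0044, 0, 0, 0.097], [-0.02, 0.0033, 0.0044, 0, 0, 0.097], [-0.0196, 0.0052, 0.0044, 0, 0, 0.097]],
  ],
)

```text
t: 2.45
ee_pos: [503.0, -161.5, 196.3]
orientation: [-2.573, -1.802, -0.0]
ft_force: [-1.0, 0.5, 0.3]
grip_width: 84.8
grip_force: 0.0
```

Emit:
drive_tool(
  steps=[
    [[-0.019, 0.0071, 0.0044, 0, 0, 0.097], [-0.0182, 0.0089, 0.0044, 0, 0, 0.097], [-0.0173, 0.0107, 0.0044, 0, 0, 0.097], [-0.0162, 0.0123, 0.0044, 0, 0, 0.097], [-0.0149, 0.0138, 0.0044, 0, 0, 0.097]],
  ],
)

```text
t: 2.87
ee_pos: [504.6, -263.0, 174.3]
orientation: [-2.93, -1.132, -0.0]
ft_force: [-0.4, 0.0, 0.4]
grip_width: 85.3
grip_force: 0.0
```

Emit:
drive_tool(
  steps=[
    [[-0.0135, 0.0152, 0.0044, 0, 0, 0.097], [0, 0, 0, 0, 0, 0], [0, 0, 0, 0, 0, 0]],
  ],
)

```text
t: 3.12
ee_pos: [504.7, -283.0, 169.7]
orientation: [-2.979, -0.995, 0.0]
ft_force: [-0.3, 0.2, 1.1]
grip_width: 85.5
grip_force: 0.0
```

Run:
```python
from h import *
import json
i=vision.camera_info("wrist");im=vision.camera("wrist");cv2.imwrite("pics/w2.png",im)
json.dump({k:np.array(v).tolist() for k,v in i.items()},open("w2.json","w"))
p,M=pose();print(p,yawof(M),read_state()["joint_positions"].round(2))
```

```text
[ 504.90487516 -282.5605665   170.012492  ] 0.6457140471822874 [-0.71  0.48  1.42  0.    1.24  0.21]
```

View pics/w2.png

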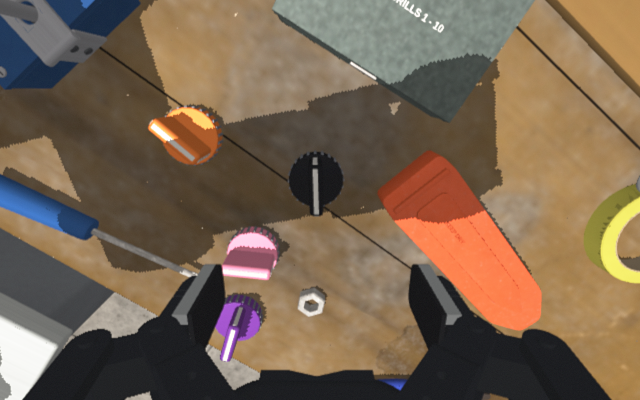

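The black dial is at (316,183), with its wing line running from (315,157) to (317,213). The jaws are clear of it.

Run:
```python
from h import *
import json
i=json.load(open("w2.json"));im=cv2.imread("pics/w2.png");hsv=cv2.cvtColor(im,cv2.COLOR_BGR2HSV)
m=cv2.inRange(hsv,(0,0,110),(179,80,255));m[:150]=0;m[218:]=0;m[:,:305]=0;m[:,328:]=0
n,l,st,c=cv2.connectedComponentsWithStats(m);k=1+np.argmax(st[1:,4])
q=np.argwhere(l==k)[:,::-1];w=np.array([ray(i,u,v,50)[:2] for u,v in q],np.float32)
print(st[k],c[k],w.mean(0),cv2.minAreaRect(w))
d=np.linalg.eigh(np.cov(w.T))[1][:,1];yaw=np.arctan2(d[1],d[0])%np.pi;print(yaw)
# dark disc at base plane
g=(im.max(2)<70).astype(np.uint8);g[:145]=0;g[220:]=0;g[:,:285]=0;g[:,350:]=0
print("disc/line ends",[proj(i,[*(w.mean(0)+s*23*d),50]).round(1) for s in(-1,1)])
n,l,st,c=cv2.connectedComponentsWithStats(g);k=1+np.argmax(st[1:,4]);print(st[k],c[k])
C=w.mean(0);go([C[0],C[1],55],yaw,5)
```

```text
[313 169   6  45 214] [315.38785047 190.89252336] [ 504.91718 -281.56693] ((504.5969543457031, -281.7872619628906), (39.17329406738281, 3.9298622608184814), 38.74969482421875)
0.6740229517308305
disc/line ends [array([314.5, 164.4]), array([316.2, 216.3])]
[ 285  151   59   69 2285] [315.91772429 180.47396061]
at [ 504.9 -282.6  170. ] 0.646
[[0.0001, -0.0001, 0.023, -0.0001, -0.0, -0.0057], [0.0001, -0.0001, 0.023, -0.0001, -0.0, -0.0057], [0.0001, -0.0001, 0.023, -0.0001, -0.0, -0.0057], [0.0001, -0.0002, 0.023, -0.0001, -0.0, -0.0057], [0.0001, -0.0002, 0.023, -0.0001, -0.0, -0.0057]]
```

Run:
```python
from h import *
import json
i=json.load(open("w2.json"));im=cv2.imread("pics/w2.png")
x0,y0,f=276,140,8
a=cv2.resize(im[y0:y0+75,x0:x0+80],None,fx=f,fy=f,interpolation=cv2.INTER_CUBIC)
a=cv2.convertScaleAbs(a,alpha=1.8,beta=15)
th=np.linspace(0,2*np.pi,60);C=np.array([504.9,-281.6]);y=.674;d=np.array([np.cos(y),np.sin(y)]);e=np.array([-d[1],d[0]])
def draw(P,col):
    q=np.array([(proj(i,p)+.5-[x0,y0])*f for p in P]);cv2.polylines(a,[q.astype(np.int32)],True,col,1)
for z,col in((0,(0,0,255)),(16,(0,255,0))):draw([[*(C+26*np.array([np.cos(t),np.sin(t)])),z] for t in th],col)
draw([[*(C+s*23*d+t*6*e),50] for s,t in((-1,-1),(-1,1),(1,1),(1,-1))],(255,255,0))
cv2.imwrite("pics/ov.png",a)
```

```text
(no output)
```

View pics/ov.png

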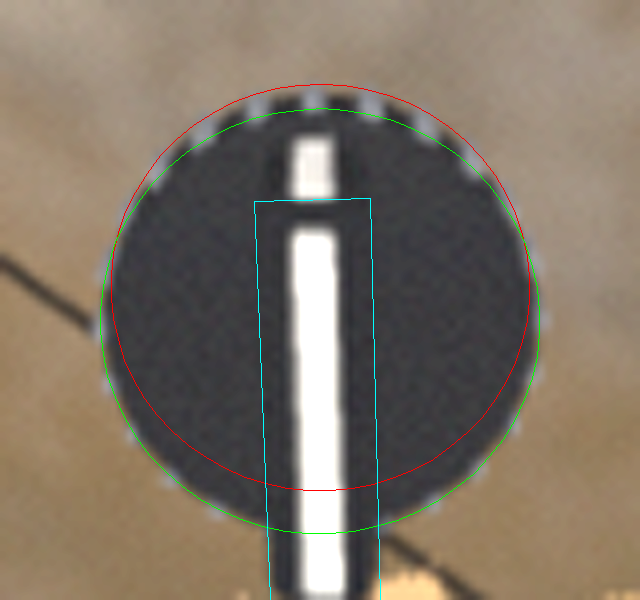

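The overlay fits the dial's rim and wing, so its centre is (504.9,-281.6) and its yaw 0.674. I'll narrow the jaws to clear the red box nearby, then descend.

Emit:
drive_tool(
  steps=[
    [[0.0004, -0.0004, 0.026, 0, 0, -0.014], [0.0004, -0.0004, 0.026, 0, 0, -0.014], [0, 0, 0.026, 0, 0, 0], [0, 0, 0.026, 0, 0, 0], [0, 0, 0.02, 0, 0, 0]],
  ],
  fingers=-0.1,
)

```text
t: 3.58
ee_pos: [504.8, -280.7, 44.6]
orientation: [-2.964, -1.039, 0.001]
ft_force: [0.6, -0.2, -0.3]
grip_width: 47.0
grip_force: 0.0
```

Emit:
drive_tool(
  steps=[
    [[0, 0, 0.012, 0, 0, 0], [0, 0, 0.008, 0, 0, 0], [0, 0, 0.005, 0, 0, 0], [0, 0, 0, 0, 0, 0]],
  ],
)

```text
t: 3.92
ee_pos: [505.1, -282.4, 20.9]
orientation: [-2.966, -1.035, -0.0]
ft_force: [0.7, 0.1, -0.3]
grip_width: 46.8
grip_force: 0.0
```

Emit:
drive_tool(
  steps=[
    [[0, 0, 0, 0, 0, 0], [0, 0, 0, 0, 0, 0], [0, 0, 0, 0, 0, 0], [0, 0, 0, 0, 0, 0], [0, 0, 0, 0, 0, 0]],
  ],
  fingers=1,
)

```text
t: 4.33
ee_pos: [505.4, -283.3, 22.0]
orientation: [2.965, 1.033, 0.002]
ft_force: [-0.1, -0.3, 6.6]
grip_width: 10.9
grip_force: 59.3
```

Emit:
drive_tool(
  steps=[
    [[0, 0, 0, 0, 0, 0], [0, 0, -0.005, 0, 0, 0], [0, 0, -0.01, 0, 0, 0], [0, 0, 0, 0, 0, 0]],
  ],
)

```text
t: 4.67
ee_pos: [505.6, -283.4, 37.9]
orientation: [2.964, 1.033, 0.002]
ft_force: [-0.1, 0.3, 0.1]
grip_width: 11.2
grip_force: 58.5
```

Run:
```python
from h import *
p,M=pose();s=read_state();print(s["grip_width"],s["grip_force"],s["orientation"])
print(yawof(M));go([505,-282,150],0.674,5)
go([505,-282,150],0.674,1)
print(*[ [r] for r in rows(np.array([505,-282,150.]),down(.674),[519.6,68.6,150],down(2.175),15)],sep="\n")
```

```text
11.228115834711984 58.46018314361572 [2.96425311e+00 1.03342409e+00 2.12055185e-03]
0.6709061935832549
at [ 505.6 -283.4   37.9] 0.671
[[0.0001, -0.0002, -0.0224, 0.0005, -0.0001, -0.0006], [0.0001, -0.0002, -0.0224, 0.0005, -0.0001, -0.0006], [0.0001, -0.0003, -0.0224, 0.0005, -0.0001, -0.0006], [0.0001, -0.0003, -0.0224, 0.0005, -0.0001, -0.0006], [0.0001, -0.0003, -0.0224, 0.0005, -0.0001, -0.0006]]
at [ 505.6 -283.4   37.9] 0.671
[[0.0004, -0.0011, -0.1121, 0.0027, -0.0005, -0.0031]]
[[0.0153, -0.0177, 0.0, 0.0, 0.0, -0.1001]]
[[0.017, -0.016, 0.0, 0.0, 0.0, -0.1001]]
[[0.0186, -0.0143, 0.0, 0.0, 0.0, -0.1001]]
[[0.0199, -0.0123, 0.0, 0.0, 0.0, -0.1001]]
[[0.021, -0.0103, 0.0, 0.0, 0.0, -0.1001]]
[[0.0219, -0.0081, 0.0, 0.0, 0.0, -0.1001]]
[[0.0226, -0.0059, 0.0, 0.0, 0.0, -0.1001]]
[[0.0231, -0.0036, 0.0, 0.0, 0.0, -0.1001]]
[[0.0234, -0.0013, 0.0, 0.0, 0.0, -0.1001]]
[[0.0234, 0.0011, 0.0, 0.0, 0.0, -0.1001]]
[[0.0231, 0.0034, 0.0, 0.0, 0.0, -0.1001]]
[[0.0227, 0.0057, 0.0, 0.0, 0.0, -0.1001]]
[[0.022, 0.0079, 0.0, 0.0, 0.0, -0.1001]]
[[0.0211, 0.0101, 0.0, 0.0, 0.0, -0.1001]]
[[0.02, 0.0121, 0.0, 0.0, 0.0, -0.1001]]
```

Emit:
drive_tool(
  steps=[
    [[0, 0, -0.028, 0, 0, 0], [0, 0, -0.038, 0, 0, 0], [0, 0, -0.038, 0, 0, 0], [0.0153, -0.0177, -0.008, 0, 0, -0.1], [0.017, -0.016, 0, 0, 0, -0.1]],
  ],
)

```text
t: 5.08
ee_pos: [507.9, -237.0, 151.4]
orientation: [2.841, 1.327, 0.005]
ft_force: [-0.0, 1.1, -1.2]
grip_width: 10.9
grip_force: 58.7
```

Emit:
drive_tool(
  steps=[
    [[0.0186, -0.0143, 0, 0, 0, -0.1], [0.0199, -0.0123, 0, 0, 0, -0.1], [0.021, -0.0103, 0, 0, 0, -0.1], [0.0219, -0.0081, 0, 0, 0, -0.1], [0.0226, -0.0059, 0, 0, 0, -0.1]],
  ],
)

```text
t: 5.5
ee_pos: [512.1, -118.1, 148.1]
orientation: [2.427, 1.994, 0.0]
ft_force: [-0.2, 0.1, -0.7]
grip_width: 11.6
grip_force: 58.6
```

Emit:
drive_tool(
  steps=[
    [[0.0231, -0.0036, 0, 0, 0, -0.1], [0.0234, -0.0013, 0, 0, 0, -0.1], [0.0234, 0.0011, 0, 0, 0, -0.1], [0.0231, 0.0034, 0, 0, 0, -0.1], [0.0227, 0.0057, 0, 0, 0, -0.1]],
  ],
)

```text
t: 5.92
ee_pos: [517.4, -1.2, 148.1]
orientation: [1.858, 2.533, 0.0]
ft_force: [0.2, 0.0, -0.1]
grip_width: 10.7
grip_force: 58.6
```

Emit:
drive_tool(
  steps=[
    [[0.022, 0.0079, 0, 0, 0, -0.1], [0.0211, 0.0101, 0, 0, 0, -0.1], [0.02, 0.0121, 0, 0, 0, -0.1], [0, 0, 0, 0, 0, 0], [0, 0, 0, 0, 0, 0]],
  ],
)

```text
t: 6.33
ee_pos: [520.6, 68.3, 148.0]
orientation: [1.464, 2.779, -0.0]
ft_force: [-0.2, 0.0, 0.6]
grip_width: 11.4
grip_force: 58.7
```

Run:
```python
from h import *
import json
i=vision.camera_info("wrist");im=vision.camera("wrist");cv2.imwrite("pics/w3.png",im)
json.dump({k:np.array(v).tolist() for k,v in i.items()},open("w3.json","w"))
P=[]
for k in range(4):
    p,M=pose();P.append([*p,yawof(M)]);vision.camera("wrist")
print(np.round(P,2).tolist(),read_state()["joint_positions"].round(2),read_state()["orientation"])
```

```text
[[520.65, 67.54, 147.98, 2.17], [520.72, 67.07, 147.96, 2.17], [520.77, 66.84, 147.99, 2.17], [520.76, 66.78, 147.94, 2.17]] [-0.1   0.39  1.61 -0.    1.13 -0.69] [ 1.46839716e+00  2.77717425e+00 -5.56145851e-05]
```

View pics/w3.png

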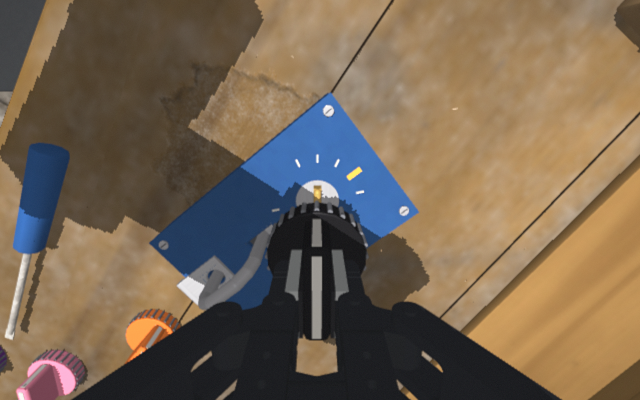

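The dial is held over the tang. Its white line is at column 317 and the visible end of the tang is at (318,190). I'll work out the sideways offset in the tool frame.

Run:
```python
from h import *
import json
i=json.load(open("w3.json"));im=cv2.imread("pics/w3.png");hsv=cv2.cvtColor(im,cv2.COLOR_BGR2HSV)
p=np.array([520.7,67.3,148]);M=down(2.17);f=lambda u,v,z:(M.T@(ray(i,u,v,z)-p))[:2]
def blob(m,u0,u1,v0,v1):
    k=np.zeros_like(m);k[v0:v1,u0:u1]=m[v0:v1,u0:u1];q=np.argwhere(k)[:,::-1];return q
t=blob(cv2.inRange(hsv,(15,120,110),(32,255,255)),308,330,180,200)
T=np.array([f(u,v,58.5) for u,v in t]);print("tang",len(t),t.mean(0),T.mean(0),T.min(0),T.max(0))
w=blob(cv2.inRange(hsv,(0,0,120),(179,80,255)),306,328,250,345)
Wl=np.array([f(u,v,177) for u,v in w]);print("wing",len(w),Wl.mean(0),Wl.min(0),Wl.max(0),"slope",np.polyfit(Wl[:,0],Wl[:,1],1))
# marks & case hull in tool coords
y=blob(cv2.inRange(hsv,(15,120,110),(32,255,255)),340,370,160,186)
Y=np.array([ray(i,u,v,48)[:2] for u,v in y]).mean(0);print("mark",Y)
b=blob(cv2.inRange(hsv,(103,130,40),(118,255,255)),150,420,90,310).astype(np.float32)
h=cv2.convexHull(b)[:,0];W=np.array([ray(i,u,v,48)[:2] for u,v in h],np.float32);print(cv2.minAreaRect(W))
s=[ray(i,u,v,48)[:2].round(1).tolist() for u,v in((328.5,110.5),(404.5,211.5),(163.5,245))];print("screws",s)
i1=json.load(open("w1.json"));print("screws1",[ray(i1,u,v,48)[:2].round(1).tolist() for u,v in((361,93),(414,171),(229,195),(287,260))])
```

```text
tang 95 [316.96842105 192.69473684] [10.69861256  0.39647784] [ 5.70550242 -1.84002119] [15.95353554  2.6983586 ]
wing 770 [ 3.05902834 -0.0647284 ] [-17.95260004  -1.87490573] [21.68995982  1.89700628] slope [ 0.00652588 -0.08469124]
mark [531.30579709 102.53514202]
((509.25604248046875, 33.035865783691406), (189.30072021484375, 116.79788208007812), 72.84090423583984)
screws [[488.5, 129.8], [583.7, 100.2], [437.4, -36.1]]
screws1 [[489.6, 129.7], [583.6, 100.6], [438.2, -36.2], [533.7, -65.6]]
```

Emit:
drive_tool(
  steps=[
    [[0.001, 0.0002, 0.015, 0, 0, 0], [0, 0, 0.015, 0, 0, 0], [0, 0, 0.015, 0, 0, 0], [0, 0, 0.012, 0, 0, 0], [0, 0, 0, 0, 0, 0]],
  ],
)

```text
t: 7.0
ee_pos: [519.2, 68.1, 88.8]
orientation: [-1.466, -2.774, 0.003]
ft_force: [-0.3, -0.5, -0.8]
grip_width: 11.2
grip_force: 58.7
```

Emit:
drive_tool(
  steps=[
    [[0, 0, 0.003, 0, 0, 0], [0, 0, 0.003, 0, 0, 0], [0, 0, 0.002, 0, 0, 0], [0, 0, 0.002, 0, 0, 0], [0, 0, 0, 0, 0, 0]],
  ],
)

```text
t: 7.42
ee_pos: [520.3, 68.6, 80.9]
orientation: [1.466, 2.779, -0.0]
ft_force: [0.4, -0.1, -1.4]
grip_width: 11.2
grip_force: 58.7
```

Emit:
drive_tool(
  steps=[
    [[0, 0, 0.002, 0, 0, 0], [0, 0, 0.002, 0, 0, 0], [0, 0, 0.001, 0, 0, 0], [0, 0, 0, 0, 0, 0]],
  ],
)

```text
t: 7.75
ee_pos: [520.2, 68.6, 75.7]
orientation: [-1.466, -2.778, 0.0]
ft_force: [0.6, -0.3, -1.0]
grip_width: 11.0
grip_force: 58.7
```

Entering the slot freely.

Emit:
drive_tool(
  steps=[
    [[0, 0, 0.002, 0, 0, 0], [0, 0, 0.002, 0, 0, 0], [0, 0, 0.001, 0, 0, 0], [0, 0, 0, 0, 0, 0]],
  ],
)

```text
t: 8.08
ee_pos: [520.2, 68.6, 70.6]
orientation: [-1.465, -2.778, 0.0]
ft_force: [0.8, 0.2, -1.3]
grip_width: 11.0
grip_force: 58.7
```

Emit:
drive_tool(
  steps=[
    [[0, 0, 0.001, 0, 0, 0], [0, 0, 0.001, 0, 0, 0], [0, 0, 0, 0, 0, 0]],
  ],
)

```text
t: 8.33
ee_pos: [520.4, 68.6, 69.9]
orientation: [1.465, 2.778, -0.0]
ft_force: [-5.3, -0.6, 9.8]
grip_width: 10.9
grip_force: 60.3
```

Seated, with 10 N of contact on the case. Easing off slightly and turning clockwise.

Emit:
drive_tool(
  steps=[
    [[0, 0, -0.0007, 0, 0, 0.06], [0, 0, 0, 0, 0, 0.06], [0, 0, 0, 0, 0, 0.06], [0, 0, 0, 0, 0, 0.06], [0, 0, 0, 0, 0, 0.06]],
  ],
)

```text
t: 8.75
ee_pos: [520.9, 68.7, 70.0]
orientation: [1.867, 2.525, 0.001]
ft_force: [1.3, -0.1, 0.1]
grip_width: 11.1
grip_force: 58.9
```

```bash
python3 -c "
from h import *
p,M=pose();s=read_state();print(p,yawof(M),s['ft_force'],s['moment'])"
```

```text
[520.87268545  68.6856297   69.99037036] 1.868255888096028 [ 1.25826314 -0.05913961  0.13267575] [-0.00844527 -0.1249462   0.08089782]
```

Emit:
drive_tool(
  steps=[
    [[0, 0, 0, 0, 0, 0.06], [0, 0, 0, 0, 0, 0.06], [0, 0, 0, 0, 0, 0.06], [0, 0, 0, 0, 0, 0.06], [0, 0, 0, 0, 0, 0.06]],
  ],
)

```text
t: 9.17
ee_pos: [520.9, 68.6, 70.0]
orientation: [2.224, 2.217, 0.002]
ft_force: [0.9, 1.0, 0.4]
grip_width: 10.9
grip_force: 58.9
```

```bash
python3 -c "
from h import *
p,M=pose();s=read_state();print(p,yawof(M),s['ft_force'],s['moment'])"
```

```text
[520.94927915  68.59089102  69.9711381 ] 1.56787795326652 [0.92904838 0.99317114 0.42199402] [ 0.08365741 -0.20450395  0.21432121]
```

Emit:
drive_tool(
  steps=[
    [[0, 0, 0, 0, 0, 0.06], [0, 0, 0, 0, 0, 0.06], [0, 0, 0, 0, 0, 0.06], [0, 0, 0, 0, 0, 0.06]],
  ],
)

```text
t: 9.5
ee_pos: [520.9, 68.5, 70.0]
orientation: [2.473, 1.935, 0.002]
ft_force: [0.9, -0.1, 0.1]
grip_width: 10.8
grip_force: 58.9
```

```bash
python3 -c "
from h import *
p,M=pose();s=read_state();print(p,yawof(M),s['ft_force'],s['moment'])"
```

```text
[520.92662941  68.53498468  69.98594625] 1.3280489542171936 [ 0.94322133 -0.10927721  0.0959141 ] [-0.06239845 -0.26813129  0.12338367]
```

Emit:
drive_tool(
  steps=[
    [[0, 0, 0, 0, 0, 0.06], [0, 0, 0, 0, 0, 0.02], [0, 0, 0, 0, 0, 0]],
  ],
)

```text
t: 9.75
ee_pos: [520.8, 68.5, 69.9]
orientation: [2.546, 1.839, 0.001]
ft_force: [1.0, -1.1, 2.1]
grip_width: 11.1
grip_force: 59.2
```

```bash
python3 -c "
from h import *
p,M=pose();s=read_state();print(p,yawof(M),s['ft_force'],s['moment'])"
```

```text
[520.75025002  68.52263044  69.94211201] 1.250915961304991 [ 0.96266645 -1.13353702  2.06668931] [-0.09266553 -0.12273759 -0.00590799]
```

Emit:
drive_tool(
  steps=[
    [[0, 0, 0, 0, 0, 0.04], [0, 0, 0, 0, 0, 0.04], [0, 0, 0, 0, 0, 0]],
  ],
)

```text
t: 10.0
ee_pos: [520.6, 68.6, 69.9]
orientation: [2.618, 1.736, 0.001]
ft_force: [0.5, 0.2, 3.4]
grip_width: 11.0
grip_force: 59.3
```

```bash
python3 -c "
from h import *
p,M=pose();s=read_state();print(p,yawof(M)-1.271,s['ft_force'],s['moment'])"
```

```text
[520.64780214  68.56131275  69.93290013] -0.10006635255723983 [0.4651062  0.23673023 3.39922001] [-0.07686139 -0.10663156 -0.05512634]
```

Emit:
drive_tool(
  steps=[
    [[0, 0, 0, 0, 0, -0.04], [0, 0, 0, 0, 0, -0.04], [0, 0, 0, 0, 0, 0]],
  ],
)

```text
t: 10.25
ee_pos: [520.6, 68.6, 69.9]
orientation: [2.543, 1.843, 0.001]
ft_force: [0.1, 0.6, 5.4]
grip_width: 11.4
grip_force: 59.5
```

```bash
python3 -c "
from h import *
p,M=pose();s=read_state();print(p,yawof(M)-1.271,s['ft_force'],s['moment'])"
```

```text
[520.56301803  68.59851257  69.9372711 ] -0.01663525876475913 [0.0772227  0.60125158 5.44194356] [-0.0140243  -0.03611274  0.04210718]
```

The spindle clicked into 0 and the dial now turns free only within its play. Releasing it and going over the shackle.

Emit:
drive_tool(
  steps=[
    [[0, 0, 0, 0, 0, 0], [0, 0, 0, 0, 0, 0], [0, 0, 0, 0, 0, 0], [0, 0, 0, 0, 0, 0], [0, 0, 0, 0, 0, 0]],
  ],
  fingers=0,
)

```text
t: 10.67
ee_pos: [520.2, 68.6, 69.4]
orientation: [-2.547, -1.839, 0.001]
ft_force: [-0.3, 0.1, 0.0]
grip_width: 43.0
grip_force: 0.0
```

Emit:
drive_tool(
  steps=[
    [[0, 0, -0.005, 0, 0, 0], [0, 0, -0.015, 0, 0, 0], [0, 0, -0.03, 0, 0, 0], [0, 0, -0.03, 0, 0, 0], [0, 0, 0, 0, 0, 0]],
  ],
)

```text
t: 11.08
ee_pos: [522.7, 68.5, 155.3]
orientation: [2.542, 1.836, 0.011]
ft_force: [-0.5, -0.1, 0.9]
grip_width: 43.1
grip_force: 0.0
```

Emit:
drive_tool(
  steps=[
    [[-0.028, 0.0007, 0, 0, 0, -0.017], [-0.029, 0, 0, 0, 0, 0], [-0.028, 0, 0, 0, 0, 0], [0, 0, 0, 0, 0, 0], [0, 0, 0, 0, 0, 0]],
  ],
)

```text
t: 11.5
ee_pos: [495.0, -13.5, 149.8]
orientation: [2.533, 1.858, 0.0]
ft_force: [-0.3, 0.4, 0.2]
grip_width: 42.7
grip_force: 0.0
```

Run:
```python
from h import *
import json
i=vision.camera_info("wrist");im=vision.camera("wrist");cv2.imwrite("pics/w4.png",im)
json.dump({k:np.array(v).tolist() for k,v in i.items()},open("w4.json","w"))
p,M=pose();print(p,yawof(M),read_state()["joint_positions"].round(2))
for q in([494.7,-12.6,95],[494.7,-12.6,100]):print(proj(i,q))
```

```text
[495.19401419 -12.67148056 149.70450785] 1.2668580194431638 [-0.26  0.33  1.7   0.    1.11  0.04]
[316.1698566  221.14584672]
[316.1675921 224.1390087]
```

View pics/w4.png

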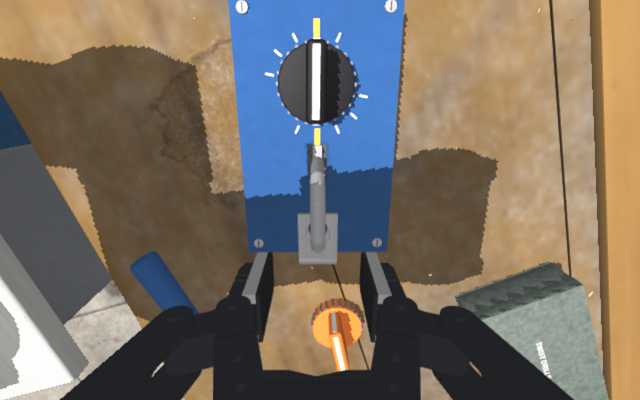

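The dial's line lies on both yellow marks at column 317. The shackle bar runs along column 317, rows 145 to 250. I'll check the crown's predicted outline.

Run:
```python
from h import *
import json
i=json.load(open("w4.json"));im=cv2.imread("pics/w4.png");d=np.array([-.2955,-.9553])
for s,z in((-30,80),(-25,48),(-12,100),(0,100),(12,100),(30,80),(25,48)):print(s,z,proj(i,[*(np.array([494.7,-12.6])+s*d),z]).round(1))
for v in (165,175,185,195,205,215,225,235): print(v,im[v,305:332].mean(1).astype(int).tolist())
```

```text
-30 80 [315.9 171.3]
-25 48 [316.  167.6]
-12 100 [316.1 206.6]
0 100 [316.2 224.1]
12 100 [316.3 241. ]
30 80 [316.4 251.1]
25 48 [316.4 227.2]
165 [136, 129, 96, 71, 66, 82, 125, 140, 136, 134, 130, 128, 123, 116, 111, 108, 107, 106, 94, 67, 65, 83, 119, 115, 114, 109, 94]
175 [117, 108, 76, 72, 71, 109, 165, 182, 183, 184, 186, 185, 179, 174, 167, 157, 146, 135, 132, 142, 75, 62, 68, 69, 71, 71, 71]
185 [70, 69, 69, 70, 77, 101, 114, 121, 125, 128, 132, 135, 134, 134, 135, 132, 127, 123, 120, 108, 78, 69, 70, 71, 71, 69, 69]
195 [69, 70, 70, 71, 79, 103, 119, 123, 127, 130, 134, 135, 136, 134, 133, 130, 129, 127, 123, 114, 86, 71, 68, 71, 70, 71, 70]
205 [69, 71, 70, 70, 79, 103, 121, 124, 126, 130, 135, 141, 145, 143, 135, 133, 129, 128, 124, 116, 94, 72, 70, 70, 71, 71, 70]
215 [136, 137, 140, 138, 133, 118, 117, 123, 126, 129, 131, 135, 135, 134, 134, 131, 128, 127, 123, 118, 120, 138, 142, 142, 142, 141, 140]
225 [138, 137, 136, 122, 90, 91, 117, 122, 127, 129, 131, 136, 134, 135, 133, 131, 128, 127, 122, 113, 87, 98, 131, 142, 141, 140, 141]
235 [134, 130, 139, 140, 131, 116, 117, 122, 124, 130, 131, 135, 136, 135, 134, 130, 129, 126, 122, 119, 122, 136, 140, 138, 127, 139, 141]
```

Emit:
drive_tool(
  steps=[
    [[0, 0.0005, 0.02, 0, 0, 0], [0, 0, 0.02, 0, 0, 0], [0, 0, 0.02, 0, 0, 0], [0, 0, 0.013, 0, 0, 0], [0, 0, 0, 0, 0, 0]],
  ],
)

```text
t: 11.97
ee_pos: [494.5, -11.5, 74.3]
orientation: [-2.527, -1.86, 0.004]
ft_force: [-0.4, -0.5, -0.2]
grip_width: 42.7
grip_force: 0.0
```

Emit:
drive_tool(
  steps=[
    [[0, 0, 0, 0, 0, 0], [0, 0, 0, 0, 0, 0], [0, 0, 0, 0, 0, 0], [0, 0, 0, 0, 0, 0], [0, 0, 0, 0, 0, 0]],
  ],
  fingers=1,
)

```text
t: 12.38
ee_pos: [496.4, -12.7, 77.7]
orientation: [2.53, 1.86, 0.003]
ft_force: [0.4, 1.8, 6.8]
grip_width: 7.9
grip_force: 58.7
```

Emit:
drive_tool(
  steps=[
    [[0, 0, 0, 0, 0, 0], [0, 0, -0.002, 0, 0, 0], [0, 0, -0.002, 0, 0, 0], [0, 0, -0.002, 0, 0, 0], [0, 0, -0.002, 0, 0, 0]],
  ],
)

```text
t: 12.8
ee_pos: [495.5, -12.8, 84.7]
orientation: [-2.531, -1.861, 0.0]
ft_force: [0.1, 0.5, -1.6]
grip_width: 8.2
grip_force: 58.4
```

Emit:
drive_tool(
  steps=[
    [[0, 0, -0.005, 0, 0, 0], [0, 0, -0.006, 0, 0, 0], [0, 0, -0.007, 0, 0, 0], [0, 0, -0.007, 0, 0, 0], [0, 0, -0.007, 0, 0, 0]],
  ],
)

```text
t: 13.22
ee_pos: [495.7, -12.8, 117.5]
orientation: [2.531, 1.861, 0.0]
ft_force: [0.4, 1.1, -1.8]
grip_width: 7.8
grip_force: 58.4
```

Emit:
drive_tool(
  steps=[
    [[0, 0, -0.015, 0, 0, 0], [0, 0, -0.02, 0, 0, 0], [0, 0, -0.025, 0, 0, 0], [0, 0, -0.025, 0, 0, 0], [0, 0, -0.025, 0, 0, 0]],
  ],
)

```text
t: 13.63
ee_pos: [495.4, -12.7, 228.4]
orientation: [2.531, 1.861, 0.0]
ft_force: [0.2, 0.3, -1.7]
grip_width: 7.7
grip_force: 58.4
```

Emit:
drive_tool(
  steps=[
    [[0, 0, -0.02, 0, 0, 0], [0, 0, -0.015, 0, 0, 0], [0, 0, -0.01, 0, 0, 0], [0, 0, -0.005, 0, 0, 0], [0, 0, 0, 0, 0, 0]],
  ],
)

```text
t: 14.05
ee_pos: [495.8, -12.8, 277.3]
orientation: [2.53, 1.86, 0.001]
ft_force: [1.2, 0.2, -1.3]
grip_width: 7.8
grip_force: 58.4
```

Emit:
drive_tool(
  steps=[
    [[0, 0, 0, 0, 0, 0], [0, 0, 0, 0, 0, 0], [0, 0, 0, 0, 0, 0], [0, 0, 0, 0, 0, 0], [0, 0, 0, 0, 0, 0]],
  ],
)

```text
t: 14.47
ee_pos: [495.6, -12.7, 276.2]
orientation: [-2.531, -1.86, 0.001]
ft_force: [-0.2, 0.1, -0.8]
grip_width: 8.0
grip_force: 58.4
```

Run:
```python
from h import *
im=vision.camera("wrist");a=vision.camera("side")[120:280,230:400];a=cv2.resize(a,None,fx=2.5,fy=2.5,interpolation=cv2.INTER_CUBIC)
cv2.imwrite("pics/fin.png",np.hstack([cv2.resize(im,None,fx=.6,fy=.6)[:240],a[100:340]]))
p,M=pose();print(p,read_state()["ft_force"],read_state()["dq"].round(3))
```

```text
[495.62651199 -12.72634948 276.45234419] [ 0.07218561 -0.44492883 -1.35803705] [-0.001 -0.002 -0.001 -0.001 -0.001 -0.001]
```

View pics/fin.png

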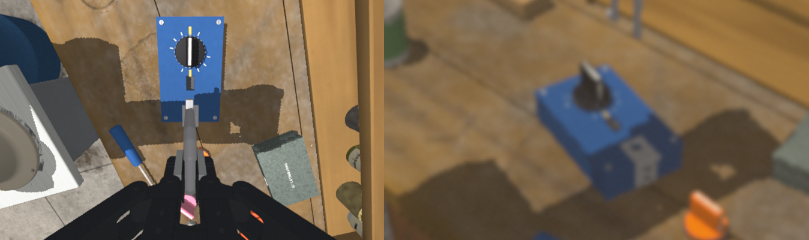

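The dial is still seated, with its line on the marks. The shackle is out of the case and held upright about 20 cm up. Handing in.

```bash
python3 -c "
from cell import job
print(job.hand_in())"
```

```text
the job is handed in; nothing more can be done
None
```

The lock is open and the job handed in at about 15 s: the dial is seated with its line on the yellow marks, and the gripper holds the shackle upright and still, about 20 cm above where it sat.

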